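# Uncap the up-looking inspection camera, set its lens to 8 and lock it

### The arm

A 6-joint arm with a two-finger parallel gripper is mounted at the origin on a cart in front of the work surface, level with it; the furniture and walls round the work are solid. World frame = base frame: x ahead of the robot, y to its left, z up, the work surface at z = 0. Lengths are in mm, angles in rad, forces in N, time in s.
With the tool pointing down it reaches from about 400 to 925 mm from the base axis. Payload 12.5 kg.
Tool frame: the origin (TCP) lies midway between the tips of the shut fingers; the grasp point (between the pads) lies 19 mm behind it; x points along the fingers, y is the direction in which the jaws open and shut, and the axes are right-handed (so a half turn about x gives the same grasp; the last joint's range is limited). The gripper opens to 95 mm and grips with 3 to 60 N. Pads are 20 mm wide; open, the fingers measure 119 mm over their backs; the gripper's body (75 mm by 180 mm) begins 59 mm behind the grasp point.
Start: joints at [-1.293, 0.491, 1.559, -0, 1.092, -0.106], TCP at [234.053, -579.539, 214.661] pointing down, gripper open.
Joint ranges: [-3.1, 3.1], [-0.84, 2.19], [0.05, 2.79], [-1.13, 4.28], [0.06, 2.93], [-2.69, 2.69]. Speed limits (rad/s): [2.22, 2.22, 2.79, 3.14, 3.14, 3.14].

### API

Orientations are given as [roll, pitch, yaw] about the fixed x, y, z axes, in that order (R = Rz(yaw) Ry(pitch) Rx(roll)).
In Python, from cell import sensors, read_camera, get_calibration, order gives the robot as it stands. The module is installed in compiled form; this text tells all that it offers.
- The arm moves only by the tool servo_tool, never from a script. Its argument "steps" is text: rows parted by semicolons, each of 7 numbers parted by spaces: the shift along the tool's x, y, z in mm, then the turn, a rotation vector about the tool's x, y, z in rad, then the finger opening in mm, from 0 to 95.1. A call has exactly 8 rows; each row shifts and turns the pose as measured when the row begins, along the tool's axes as they then stand; what a row does not reach is not made up. A row lasts 1/10 s, in which the tool goes at most 50 mm and 8.59 degrees, less where a joint would pass 70% of its speed; a pose out of reach is approached as far as the arm can. A call is refused whole if a number of a shift passes 50 or a number of a turn 0.15, either way. A call with a gripper value outside its range is refused whole. The fingers move at their own pace and stop on an object; the grip force is fixed at half the most. Time passes only in rows, so rows that do not move let the fingers close, or fill a call up. It gives the time, the measured TCP pose, the force and the opening at its end, in the units of the state.
- sensors.state(): the state, without advancing time (a new reading comes with each control period).
- read_camera(name): name is "side" or "top"; returns (picture, depth): 400x640x3 uint8, blue, green, red; 400x640 float32, mm along the optical axis (not along the pixel's ray), 0 where there is no reading.
- get_calibration(name): a dict with "mtx" (3x3 intrinsics, pixels), "R" (3x3) and "t" (3): a world point X has camera coordinates R X + t. Camera axes: x right, y down, z forward; pixel columns grow to the right and rows downward; lengths in mm; the calibration is good to about 2 mm. A picture is of the moment at which its call begins. get_calibration takes no time and is no camera call.
- order.job_done(): hands the job in, once; it reports no verdict.
The state is a dict: "t": time; "joints": joint angles; "qvel": joint speeds; "tau": joint torques, N m; "eef_pos": TCP position; "tcp_rot": TCP orientation; "ft_force": force on the tool from outside, world axes, zero at the start; "moment": the same for the moment, N m; "opening": opening from 0.0 (shut) to 1.0 (fully open).
Only numpy, scipy, OpenCV 4.12 (cv2) and the standard library are available. Lean on these libraries where they do the work, as an engineer would, in place of code of your own. Each camera call takes 0.05 s, during which the arm holds its last target.

### The job

Get the inspection camera ready: take the cap off its lens and set it down, open side down, on the closed lid of the small-parts organiser; turn the slim lobed aperture ring until its black line clicks in at 8, without disturbing the focus ring just above it; then swing the lock lever fully home so that the ring cannot creep. Leave everything else where it is.

Things in the scene. Friction and masses are not known exactly. Their poses are not given: they have to be found in the camera images.
- camera: Square grey camera, 62x62 mm, looking straight up, fixed on the bench on a dark foot plate 128x128x10 mm. Origin: bench level under the lens axis; z up along that axis; x from the numerals over the lens to the back; y to the side of the lock lever. Housing top at z = 56 mm; lens on it up to z = 116 mm, its front rim 44 mm across
- scale_top (a point): On the lens axis at z = 70.5 mm: the flat top of the fixed black scale ring, 86 mm across, under the aperture ring. White lines and the numerals 2, 2.8, 4, 5.6, 8, 11, 16 stand on its half towards the camera's -x; keep the fingertips above it
- aperture_ring (a joint): Slim silvery ring with 21 round lobes, 58 mm across, z = 72 to 84 mm, prouder than the focus ring above it. Value in rad, growing counter-clockwise from above: 0 at 2, then a click each 0.299: 4 at 0.598, 5.6 at 0.898, 8 at 1.197, 11 at 1.496, end stop at 16. A spring ball draws it to the nearest click (about 0.1 N m, so grip it firmly). Starts at 2, 2.8 or 4. Do not force it once the lever is home
- pointer (a point): The black line on the aperture ring: one of its lobes is black on the top and edge; the point is on that edge, 29 mm from the lens axis, z = 78 mm. At 8 it stands 0.374 rad past the camera's -x direction, counter-clockwise from above; at 2, 0.823 rad before it
- lock_lever (a joint): Level steel lever, z = 74 to 81 mm, on a pivot post (x = 30, y = 46 mm in the camera's frame, up to z = 86 mm). Rad: 0 home (its nose between two lobes holds the ring), growing as it swings out, away from the lens. Starts at 0.45 to 0.7, stays where left, moves at about 3 N on its knob. Goes home only with the ring on a click; else its nose meets a lobe about 0.1 short
- lock_knob (a point): Upright round black knob of the lever, 11 mm across, z = 80 to 100 mm, 50 mm from the pivot; the point is on its axis at z = 90 mm. Lever home: x = -20, y = 46 mm in the camera's frame; swung out: y = 68 to 78, x = -15 to -8 mm. Push it towards the lens
- focus_mark (a point): White mark on the ribbed black focus ring (49 mm across, z = 85 to 101.5 mm, turns at a touch), 24 mm from the lens axis, z = 94.5 mm. It stands anywhere and must stay there
- lens_cap: Black slip-on lens cap, 51 mm across, 16.5 mm high, about 40 g, ribbed side. Origin: centre of its open underside; z up through its closed top. It sits loosely on the lens, underside at z = 103 mm, 1.5 mm above the focus ring; it is 13 mm deep inside, so lift it straight up by 15 mm or more
- organiser: Small-parts box, 137 mm (its x) by 200 mm (its y), with its clear lid shut; fixed on the bench to the left of the camera. Origin: middle of its underside; the flat top of the lid is 37 mm higher. Its -y end, the one nearer the camera, is free
- loupe: Black eye loupe, 45 mm across, 28 mm high, standing on the organiser's lid near its +y end; origin: middle of its underside. Leave it
- flux_bottle: Small brown bottle, 34 mm across, 70 mm high, standing on the bench just to the right of the camera; origin: middle of its underside. Leave it
- bit_box: Flat green box, 55x85x24 mm, lying on the bench further to the right; origin: middle of its underside. Leave it
Not all that is in view belongs to the job. Leave any green look-alike of the lens_cap alone.

How it is judged (in metres and radians):
At the end, for the whole second after the job is handed in: The ring is on its click at 8 (within 0.05 rad), the lock lever home (below 0.035 rad), the focus mark within 3 mm of where it was; the cap lies still and level (0.1 rad), open side down, on the organiser's lid, its centre at least 10 mm inside the lid's edges (value of joint aperture_ring between 1.147 and 1.247 rad and value of joint lock_lever below 0.035 rad and distance of focus_mark from where it was at the start of the episode below 0.003 m and z of lens_cap in the frame of organiser between 0.034 and 0.041 m and x of lens_cap in the frame of organiser between -0.055 and 0.055 m and y of lens_cap in the frame of organiser between -0.09 and 0.09 m and angle between lens_cap's own z axis and vertical below 0.1 rad and linear speed of lens_cap below 0.02 m/s); the robot touches nothing.
It fails at once if the focus ring is turned (its mark moves 5 mm or more) (distance of focus_mark from where it was at the start of the episode above 0.005 m).
It fails at once if the loupe, the flux bottle or the bit box is pushed 15 mm or more (distance of any of loupe, flux_bottle, bit_box from where it was at the start of the episode above 0.015 m).
It also fails if it takes over 64 s, if anything falls off the work surface, if the arm or the gripper's body presses on something with over 40 N, if the wrist force passes 120 N, or if a joint passes its speed limit or range.

## Working session

There is one attempt and no reset: what is moved stays moved. The work goes in short steps, Python scripts to look and compute and a tool call to move; the robot and the scene stay as the last step left them, time stands still between calls to the robot, and variables do not carry over. Pictures are saved under pics/ and viewed, and the job is handed in when it is done.

Besides the shell and the picture viewer there is one more tool, called after "Call:" by a JSON object that holds its "name" and its "arguments". servo_tool: Moves the arm, as the interface text tells. Its arguments: {"type":"object","properties":{"steps":{"type":"string"}},"required":["steps"]}

```bash
mkdir -p pics; ls
python3 - <<'E'
from cell import sensors, read_camera, get_calibration
import cv2,numpy as np
print(sensors.state())
for n in("side","top"):
    p,d=read_camera(n); cv2.imwrite(f"pics/{n}0.png",p); np.save(f"{n}0.npy",d)
    c=get_calibration(n); print(n,c, 'pos',-np.array(c['R']).T@np.array(c['t']))
E
```

```text
pics
{'t': 0.0, 'joints': array([-1.29262266e+00,  4.91582492e-01,  1.55947220e+00, -1.92100101e-05,
        1.09168581e+00, -1.05591207e-01]), 'qvel': array([ 8.16791680e-04, -1.03544264e-03, -9.63858407e-04, -8.66723785e-05,
        6.32549942e-04,  5.71855317e-04]), 'tau': array([ 2.64386465e-03, -6.12644219e+01, -2.58180892e+01,  6.93795132e-02,
        4.82510612e-02, -7.88682519e-05]), 'eef_pos': array([ 233.96120233, -579.28637564,  214.03966591]), 'tcp_rot': array([-1.66154616,  1.56964835,  1.86382024]), 'ft_force': array([-0.13670602,  0.1678927 , -0.99187362]), 'moment': array([ 0.02680163, -0.03940865, -0.00216392]), 'opening': 0.997603086467894}
side {'mtx': array([[466.91579536,   0.        , 322.25536775],
       [  0.        , 466.91579536, 204.01250518],
       [  0.        ,   0.        ,   1.        ]]), 'R': array([[-0.89726556, -0.44143677, -0.00693522],
       [-0.15936649,  0.33849832, -0.92737329],
       [ 0.41172423, -0.83099487, -0.37407311]]), 't': array([441.04363953, 191.27447635, 868.45734371])} pos [ 68.65108144 851.63038568 505.30811423]
top {'mtx': array([[407.80202671,   0.        , 321.52613025],
       [  0.        , 407.80202671, 199.2731909 ],
       [  0.        ,   0.        ,   1.        ]]), 'R': array([[-0.01877628, -0.99979671, -0.00734786],
       [-0.99789349,  0.01919597, -0.06196846],
       [ 0.06209691,  0.00616885, -0.99805106]]), 't': array([ -35.14335504,  517.77873501, 1004.23041213])} pos [ 453.66856606  -51.27042105 1034.10094796]
```

View pics/side0.png

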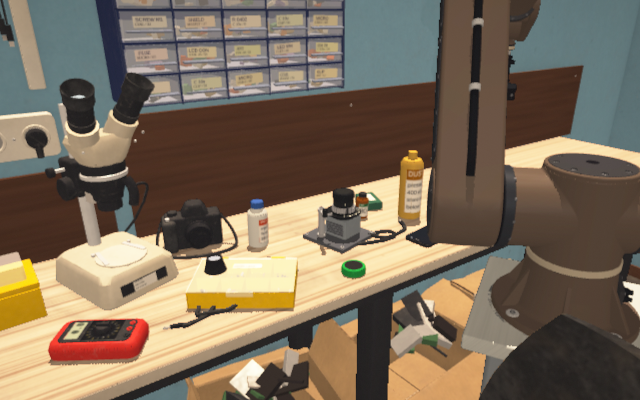

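View pics/top0.png

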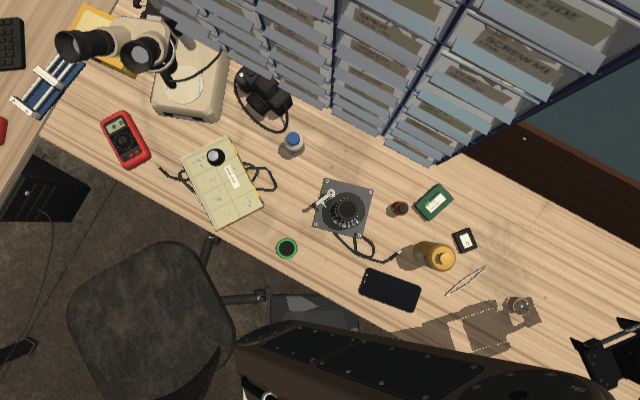

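The side view shows the camera at about (342,222), the organiser at (243,282) with the loupe at (215,265), and a green ring at (353,269). In the top view they are the camera (345,208), organiser (222,183), loupe (215,156), flux bottle (399,208), bit box (434,201) and a green-rimmed disc (287,248).

Run:
```python
import cv2,numpy as np
p=cv2.imread('pics/top0.png'); cv2.imwrite('pics/top_c0.png',cv2.resize(p[165:255,275:395],None,fx=6,fy=6,interpolation=cv2.INTER_CUBIC))
cv2.imwrite('pics/top_o0.png',cv2.resize(p[120:240,165:285],None,fx=5,fy=5,interpolation=cv2.INTER_CUBIC))
p=cv2.imread('pics/side0.png'); cv2.imwrite('pics/side_c0.png',cv2.resize(p[175:260,290:390],None,fx=7,fy=7,interpolation=cv2.INTER_CUBIC))
```

```text
(no output)
```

View pics/top_c0.png

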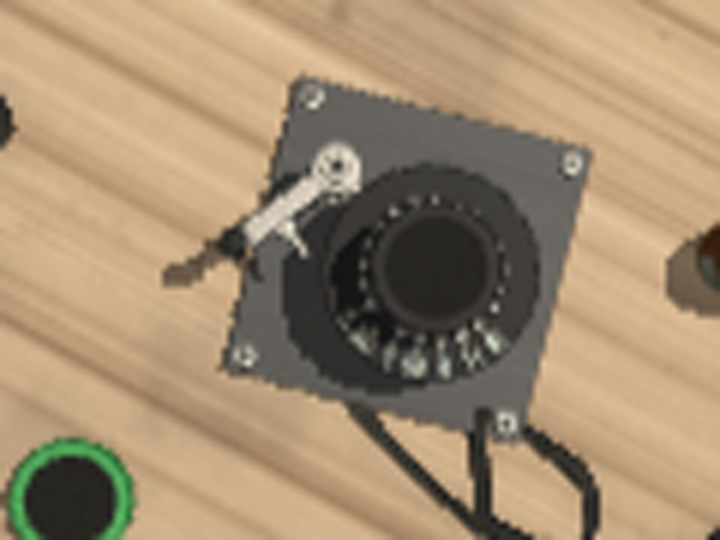

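View pics/top_o0.png

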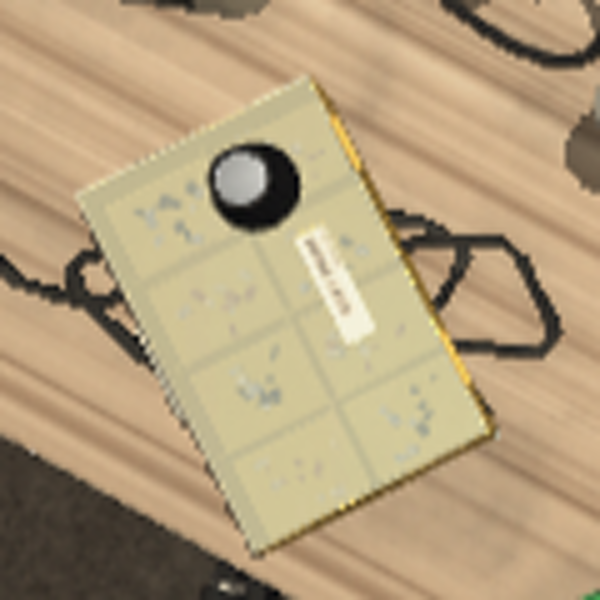

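View pics/side_c0.png

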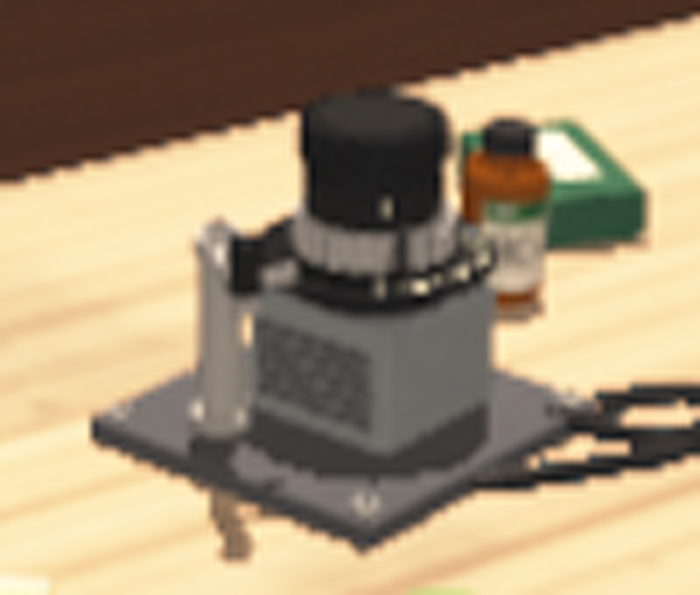

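```bash
cat > h.py <<'E'
import numpy as np,cv2
from cell import get_calibration,read_camera,sensors
C={n:get_calibration(n) for n in("side","top")}
def ray(n,uv,z):
    c=C[n];R=np.array(c['R']);o=-R.T@np.array(c['t']);uv=np.atleast_2d(uv).astype(float)
    d=np.c_[uv,np.ones(len(uv))]@np.linalg.inv(c['mtx']).T@R
    return o+d*((z-o[2])/d[:,2])[:,None]
def proj(n,X):
    c=C[n];q=(np.atleast_2d(X)@np.array(c['R']).T+np.array(c['t']))@np.array(c['mtx']).T
    return q[:,:2]/q[:,2:]
def cloud(n,d):
    c=C[n];R=np.array(c['R']);v,u=np.mgrid[:d.shape[0],:d.shape[1]]
    P=np.stack([u,v,np.ones_like(u)],-1)@np.linalg.inv(c['mtx']).T*d[...,None]
    return (P-np.array(c['t']))@R
E
python3 - <<'E'
from h import *
crn=np.array([(300,78),(592,152),(524,437),(222,370)])/6+[275-.42,165-.42]
W=ray('top',crn,10);print(W.round(1),W.mean(0)); 
for i in range(4):
    e=W[(i+1)%4]-W[i]; print(np.hypot(*e[:2]),np.arctan2(e[1],e[0]))
d=np.load('top0.npy');P=cloud('top',d)
def mm(lo,hi,r):
    m=np.zeros(d.shape,bool);m[r]=True
    m&=(P[...,2]>lo)&(P[...,2]<hi)&(d>0);return m
r=np.s_[165:255,275:395]
for lo,hi in((110,130),(64,77),(2,16),(48,60),(77,108)):
    m=mm(lo,hi,r);v,u=np.nonzero(m)
    (c,rr)=cv2.minEnclosingCircle(np.c_[u,v].astype(np.float32)) if m.any() else (None,None)
    if m.any(): print(lo,hi,m.sum(),np.median(P[m],0).round(1),P[m].mean(0).round(1),c,rr, ray('top',c,(lo+hi)/2))
p,_=cv2.imread('pics/top0.png'),0
g=p[165:255,275:395].max(2)
m=((g<55)*255).astype(np.uint8)
cv2.imwrite('pics/dark0.png',cv2.resize(m,None,fx=6,fy=6,interpolation=0))
z=P[165:255,275:395,2];cv2.imwrite('pics/z0.png',cv2.resize(np.clip(z*2,0,255).astype(np.uint8),None,fx=6,fy=6,interpolation=0))
# organiser & loupe
r=np.s_[120:240,165:285]
m=mm(28,44,r).astype(np.uint8);m=cv2.morphologyEx(m,cv2.MORPH_OPEN,np.ones((3,3)))
cs,_=cv2.findContours(m,0,2);c=max(cs,key=cv2.contourArea);b=cv2.boxPoints(cv2.minAreaRect(c));W=ray('top',b,37)
print('org',W.round(1),W.mean(0),[np.hypot(*(W[(i+1)%4]-W[i])[:2]).round(1) for i in range(4)],'z',np.median(P[m>0],0))
m=mm(55,80,r);print('loupe',P[m].mean(0),m.sum())
E
```

```text
[[ 572.1  -53.7   10. ]
 [ 538.5 -175.6   10. ]
 [ 419.9 -144.1   10. ]
 [ 450.1  -18.7   10. ]] [495.16447575 -98.02010128  10.        ]
126.43540019536478 -1.8398552916939566
122.65876619623735 2.882101412238484
128.93680242463867 1.3343017589912196
126.85741182204951 -0.2789875675407692
110 130 405 [ 487.2 -102.4  120.2] [ 486.6 -102.7  120.1] (347.1428527832031, 209.42857360839844) 11.627825736999512 [[ 486.63576624 -102.60064516  120.        ]]
64 77 583 [ 484.1 -101.1   71. ] [ 485.6 -102.4   71. ] (341.89324951171875, 207.7359619140625) 23.050418853759766 [[492.65844968 -93.07058634  70.5       ]]
2 16 3513 [482.8 -84.3   5.8] [486.5 -84.1   6.8] (335.0, 210.66477966308594) 73.20488739013672 [[488.11239642 -78.25905361   9.        ]]
48 60 1 [ 490.5 -219.8   48.3] [ 490.5 -219.8   48.3] (394.0, 208.0) 9.999999747378752e-05 [[ 490.30468539 -218.85368648   54.        ]]
77 108 172 [510.2 -58.3  82.4] [507.7 -59.   84.3] (334.5, 209.5) 23.759307861328125 [[488.01853058 -74.96249625  92.5       ]]
org [[622.7 306.7  37. ]
 [682.2 183.6  37. ]
 [501.9  96.1  37. ]
 [443.6 218.   37. ]] [562.61207325 201.10462861  37.        ] [np.float64(136.7), np.float64(200.4), np.float64(135.1), np.float64(199.9)] z [557.01984492 198.57816618  37.08756216]
loupe [624.32672561 213.16114741  61.75644296] 164
```

View pics/z0.png

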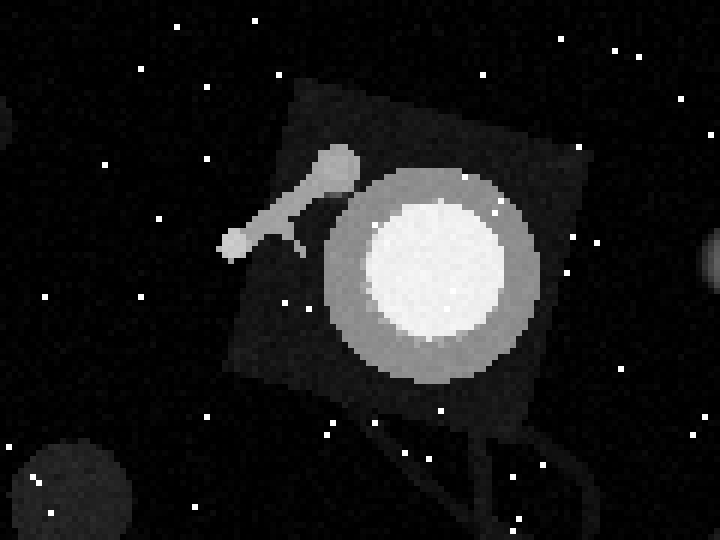

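View pics/dark0.png

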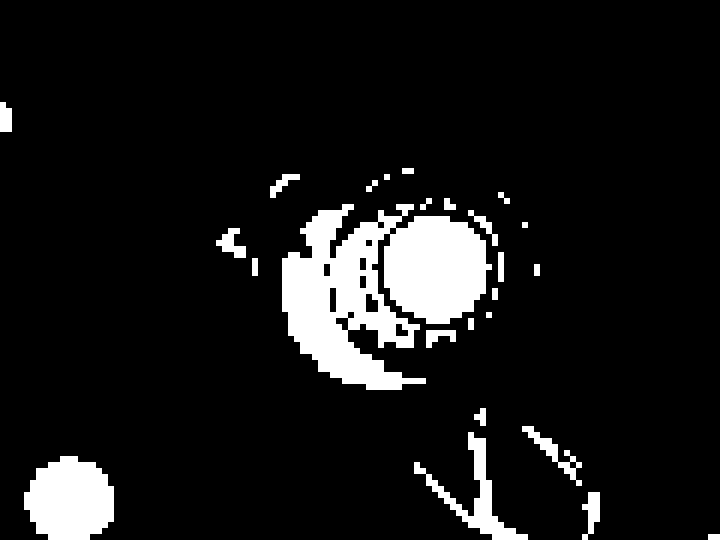

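Run:
```python
from h import *
d=np.load('top0.npy');P=cloud('top',d)
sub=np.zeros(d.shape,bool);sub[165:255,275:395]=True
Z=P[...,2]
def comp(m,pt):
    m=cv2.morphologyEx(m.astype(np.uint8),cv2.MORPH_OPEN,np.ones((2,2)))
    n,l,s,c=cv2.connectedComponentsWithStats(m); k=l[pt[1],pt[0]]; return (l==k)
# plate: everything >6 in sub near
md=cv2.medianBlur(d,3); Zm=cloud('top',md)[...,2]
m=comp(sub&(Zm>5.5),(345,225)); m=cv2.morphologyEx(m.astype(np.uint8),cv2.MORPH_OPEN,np.ones((9,9)))
cs,_=cv2.findContours(m,0,cv2.CHAIN_APPROX_NONE);c=max(cs,key=cv2.contourArea)
b=cv2.boxPoints(cv2.minAreaRect(c));W=ray('top',b,10);print('plate',W.round(1),W.mean(0))
for i in range(4):
    e=W[(i+1)%4]-W[i]; print(np.hypot(*e[:2]).round(1),np.arctan2(e[1],e[0])%(np.pi/2)-np.pi/2)
def circ(m,z):
    cs,_=cv2.findContours(m.astype(np.uint8),0,cv2.CHAIN_APPROX_NONE);c=max(cs,key=cv2.contourArea)
    w=ray('top',c[:,0,:],z)[:,:2]
    A=np.c_[2*w,np.ones(len(w))];s=np.linalg.lstsq(A,(w**2).sum(1),rcond=None)[0]
    r=np.sqrt(s[2]+s[0]**2+s[1]**2);return s[:2].round(1),r.round(1),(np.abs(np.hypot(*(w-s[:2]).T)-r)).mean().round(2)
print('scale',circ(comp(sub&(Zm>60),(347,225)),70.5))
print('cap',circ(comp(sub&(Zm>105),(347,209)),119.5))
def blob(lo,hi,x0,x1,y0,y1,z):
    m=np.zeros(d.shape,bool);m[y0:y1,x0:x1]=True;m&=(Z>lo)&(Z<hi);v,u=np.nonzero(m);print(m.sum(),Z[m].mean(),ray('top',[u.mean(),v.mean()],z))
blob(70,100,327,336,188,199,86)
blob(85,115,310,317,201,211,100)
# side cloud
ds=np.load('side0.npy');Q=cloud('side',ds)
m=(Q[...,2]>118)&(Q[...,2]<122)&(abs(Q[...,0]-487)<40)&(abs(Q[...,1]+102)<40)&(ds>0);print('side cap top',m.sum(),Q[m].mean(0),Q[m].min(0),Q[m].max(0))
for lo in(40,):
  v,u=np.nonzero(m); print(u.mean(),v.mean(),ray('side',[u.mean(),v.mean()],119.5))
a=proj('side',[486.6,-102.7,119.5]);print(a)
```

```text
plate [[ 444.8  -16.8   10. ]
 [ 571.4  -49.9   10. ]
 [ 537.3 -178.8   10. ]
 [ 411.3 -144.9   10. ]] [491.23080447 -97.59979506  10.        ]
130.9 -0.2557002005944311
133.3 -0.2586152587198207
130.5 -0.26328016475298854
132.4 -0.2558384294592062
scale (array([486.8, -92.5]), np.float64(47.0), np.float64(8.52))
cap (array([ 484.4, -104.6]), np.float64(24.6), np.float64(0.49))
59 82.53156477659557 [[526.42743005 -66.7315378   86.        ]]
21 98.56179826265387 [[498.32288832 -27.10718554 100.        ]]
side cap top 38 [485.94511197 -95.49604678 118.53430711] [ 459.7372041  -123.83014916  118.00425409] [508.19635331 -78.66107543 120.77058048]
341.86842105263156 192.0 [[484.87051927 -93.05757777 119.5       ]]
[[342.85247572 190.60482231]]
```

```bash
cat >> h.py <<'E'
from scipy.spatial.transform import Rotation as Ro
O=np.array([485.4,-103.6,0.]);YAW=-0.258
Rc=Ro.from_euler('z',YAW).as_matrix()
def c2w(p): return O+Rc@np.array(p,float)
def w2c(p): return (np.array(p,float)-O)@Rc
def pose():
    s=sensors.state();return np.array(s['eef_pos']),Ro.from_euler('xyz',s['tcp_rot']).as_matrix(),s
def plan(tgt,jaw=None):
    """shift in tool axes to world tgt, tilt fix, turn about tool x to bring jaw axis to world angle jaw (mod pi)"""
    p,R,s=pose();print('t',round(s['t'],2),'pos',p.round(1),'open',round(s['opening']*95.1,1),'F',np.round(s['ft_force'],1),'jawdeg',np.degrees(np.arctan2(R[1,1],R[0,1])).round(1),'q6',s['joints'][5].round(2))
    print('tool shift',(R.T@(np.array(tgt)-p)).round(1))
    if jaw is not None:
        a=np.arctan2(R[1,1],R[0,1]); e=(jaw-a+np.pi/2)%np.pi-np.pi/2
        z=np.array([0,0,-1.]);y=np.array([np.cos(a+e),np.sin(a+e),0]);T=np.c_[z,y,np.cross(z,y)]
        print('turn',Ro.from_matrix(R.T@T).as_rotvec().round(3))
E
python3 - <<'E'
from h import *
p,R,s=pose();print(R.round(3))
# pointer & focus mark
from scipy.optimize import minimize_scalar
def onc(px,r,z):
    a=np.linspace(-np.pi,np.pi,2000);W=np.array([c2w([r*np.cos(t),r*np.sin(t),z]) for t in a]);e=np.hypot(*(proj('side',W)-px).T)
    i=np.argmin(e);return a[i],e[i]
px=np.array([400,245])/7+[290-.43,175-.43];a,e=onc(px,29,78);print('ptr cam ang',a,e,'past -x',(a-np.pi+np.pi)%(2*np.pi)-np.pi)
px2=np.array([388,207])/7+[290-.43,175-.43];print('focus',onc(px2,24.5,94.5))
for k in(-.823,-.524,-.225): print(k,proj('side',c2w([29*np.cos(np.pi+k),29*np.sin(np.pi+k),78])), (proj('side',c2w([29*np.cos(np.pi+k),29*np.sin(np.pi+k),78]))-[289.57,174.57])*7)
n=ray('top',[324.6,206.3],78)[0];print('nose cam',w2c(n))
for q in([30,46,86],[-8,77,100],[0,0,119.5]): print(proj('top',c2w(q)))
plan(c2w([0,0,105]),YAW+np.radians(-20))
E
```

```text
[[-0.     0.374 -0.927]
 [ 0.001 -0.927 -0.374]
 [-1.    -0.001 -0.   ]]
ptr cam ang 2.5412482845696323 1.6596548294186948 past -x -0.6003443690201609
focus (np.float64(2.399805893962788), np.float64(0.016183574150678642))
-0.823 [[344.21133039 211.38859647]] [[382.48931274 257.73017526]]
-0.524 [[347.78973775 211.10737196]] [[407.53816424 255.76160372]]
-0.225 [[350.94481363 210.43006068]] [[429.6236954  251.02042478]]
nose cam [-2.36633939 52.47065259 78.        ]
[[330.58123815 193.32429675]]
[[313.62687341 205.72640567]]
[[347.58874891 209.97913843]]
t 0.1 pos [ 234.  -579.3  214.1] open 95.1 F [-0.  -0.1 -0.1] jawdeg -68.0 q6 -0.11
tool shift [ 109.5 -346.9 -411.2]
turn [-0.58  -0.     0.001]
```

The cap is the black disc on the lens at top (347,210). The look-alikes are the green-rimmed disc (287,248) and the black loupe (215,156), and the close crop confirms the choice. Pivot, cap and knob agree on the lens axis at about (485.4,-103.6) with yaw -0.258. The pointer seems to be at 2.8.

Call:
{"name": "servo_tool", "arguments": {"steps": "-25 -25 -30 0 0 0 95; 0 -30 -36 0 0 0 95; 0 -30 -36 0 0 0 95; 0 -30 -36 0 0 0 95; 0 -30 -36 0 0 0 95; 0 -30 -36 0 0 0 95; 0 -30 -36 0 0 0 95; 0 -30 -36 0 0 0 95"}}

```text
t: 0.9
eef_pos: [410.1, -248.3, 237.6]
tcp_rot: [-1.536, 1.566, 1.981]
ft_force: [-0.2, -0.8, 0.8]
opening: 1.0
```

```bash
python3 -c "
from h import *
plan(c2w([0,0,105]),YAW+np.radians(-20))"
```

```text
t 0.9 pos [ 410.1 -248.3  237.6] open 95.1 F [-0.2 -0.8  0.8] jawdeg -68.5 q6 0.51
tool shift [ 133.  -106.4 -123.1]
turn [-0.589 -0.001  0.005]
```

Call:
{"name": "servo_tool", "arguments": {"steps": "0 -30 -35 0 0 0 95; 0 -30 -35 0 0 0 95; 0 -25 -30 0 0 0 95; 10 -10 -12 0 0 0 95; 10 0 0 -0.14 0 0 95; 10 0 0 -0.14 0 0 95; 10 0 0 -0.14 0 0 95; 10 0 0 -0.14 0 0 95"}}

```text
t: 1.7
eef_pos: [483.2, -106.1, 186.5]
tcp_rot: [-2.308, 1.566, 1.795]
ft_force: [-0.5, -0.7, -0.6]
opening: 1.001
```

```bash
python3 -c "
from h import *
plan(c2w([0,0,105]),YAW+np.radians(-20))"
```

```text
t 1.7 pos [ 483.2 -106.1  186.5] open 95.2 F [-0.5 -0.7 -0.6] jawdeg -34.9 q6 0.25
tool shift [81.5  0.6 -3. ]
turn [-0.003 -0.003  0.004]
```

Call:
{"name": "servo_tool", "arguments": {"steps": "20 0.5 -2 0 0 0 95; 25 0 -1 0 0 0 95; 20 0 0 0 0 0 95; 12 0 0 0 0 0 95; 5 0 0 0 0 0 95; 0 0 0 0 0 0 70; 0 0 0 0 0 0 70; 0 0 0 0 0 0 70"}}

```text
t: 2.5
eef_pos: [484.8, -103.0, 100.7]
tcp_rot: [-2.005, 1.564, 2.105]
ft_force: [0.8, 0.5, 1.4]
opening: 0.802
```

```bash
python3 -c "
from h import *
plan(c2w([0,0,105]),YAW+np.radians(-20))
for n in('side','top'):
    p,d=read_camera(n);a=(175,260,290,390) if n=='side' else (165,255,285,405)
    cv2.imwrite(f'pics/{n}1.png',cv2.resize(p[a[0]:a[1],a[2]:a[3]],None,fx=6,fy=6,interpolation=2))"
```

```text
t 2.5 pos [ 484.8 -103.   100.7] open 76.3 F [0.8 0.5 1.4] jawdeg -34.6 q6 0.25
tool shift [-4.3  0.8  0.1]
turn [ 0.004 -0.003  0.006]
```

View pics/side1.png

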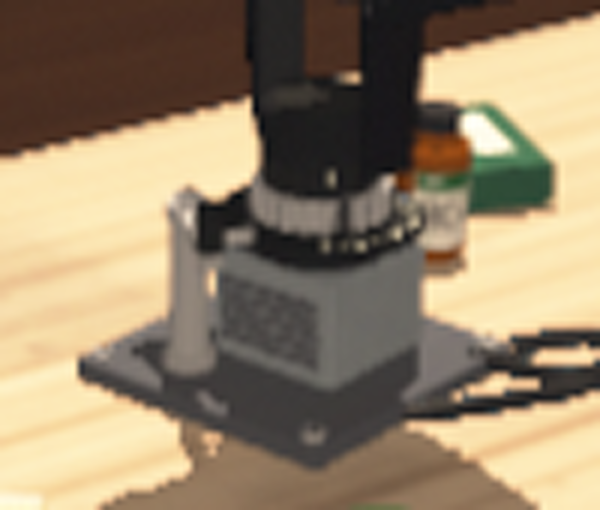

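View pics/top1.png

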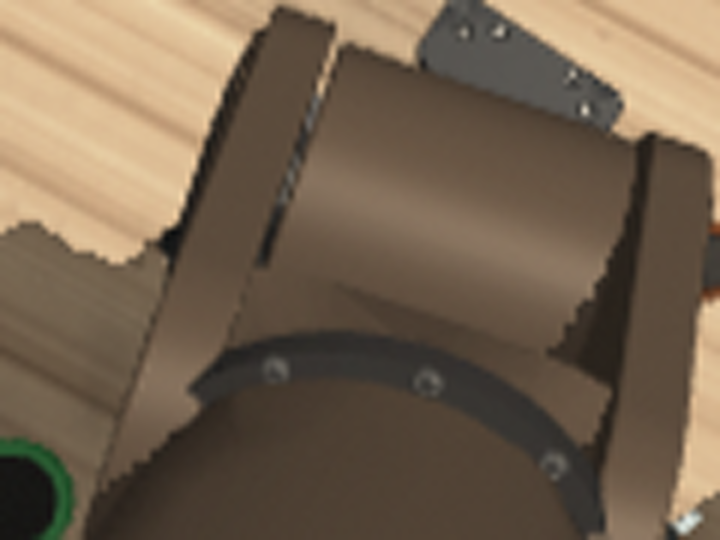

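The side view shows the fingers straddling the cap, with pads about (280,90) and (388,110) in the crop and the black pointer at (340,215). I'm rising 5 mm, then closing.

Call:
{"name": "servo_tool", "arguments": {"steps": "-4.5 0.5 0 0 0 0 65; 0 0 0 0 0 0 60; 0 0 0 0 0 0 56; 0 0 0 0 0 0 54; 0 0 0 0 0 0 52; 0 0 0 0 0 0 50; 0 0 0 0 0 0 48; 0 0 0 0 0 0 48"}}

```text
t: 3.4
eef_pos: [486.7, -104.1, 107.0]
tcp_rot: [-2.916, 1.567, 1.193]
ft_force: [1.0, -0.1, 1.2]
opening: 0.528
```

```bash
python3 -c "
from h import *
plan(c2w([0,0,105]),YAW+np.radians(-20))
print(sensors.state()['moment'])"
```

```text
t 3.4 pos [ 486.7 -104.1  107. ] open 50.2 F [ 1.  -0.1  1.2] jawdeg -34.6 q6 0.25
tool shift [ 2.  -1.4  0.3]
turn [ 0.004 -0.004  0.001]
[-0.07585932 -0.17228238 -0.01624473]
```

Call:
{"name": "servo_tool", "arguments": {"steps": "0 0 0 0 0 0 35; 0 0 0 0 0 0 35; -5 0 0 0 0 0 35; -5 0 0 0 0 0 35; -8 0 0 0 0 0 35; -10 0 0 0 0 0 35; -20 0 0 0 0 0 35; 0 0 0 0 0 0 35"}}

```text
t: 4.2
eef_pos: [485.6, -103.7, 158.7]
tcp_rot: [-2.31, 1.566, 1.799]
ft_force: [0.1, 0.5, -0.4]
opening: 0.527
```

```bash
python3 -c "
from h import *
plan(c2w([0,0,105]),YAW+np.radians(-20))
for n in('side',):
    p,d=read_camera(n);a=(165,250,290,390)
    cv2.imwrite(f'pics/{n}2.png',cv2.resize(p[a[0]:a[1],a[2]:a[3]],None,fx=7,fy=7,interpolation=2))"
```

```text
t 4.2 pos [ 485.6 -103.7  158.7] open 50.1 F [ 0.1  0.5 -0.4] jawdeg -34.6 q6 0.25
tool shift [53.7 -0.   0.2]
turn [ 0.004 -0.003  0.004]
```

View pics/side2.png

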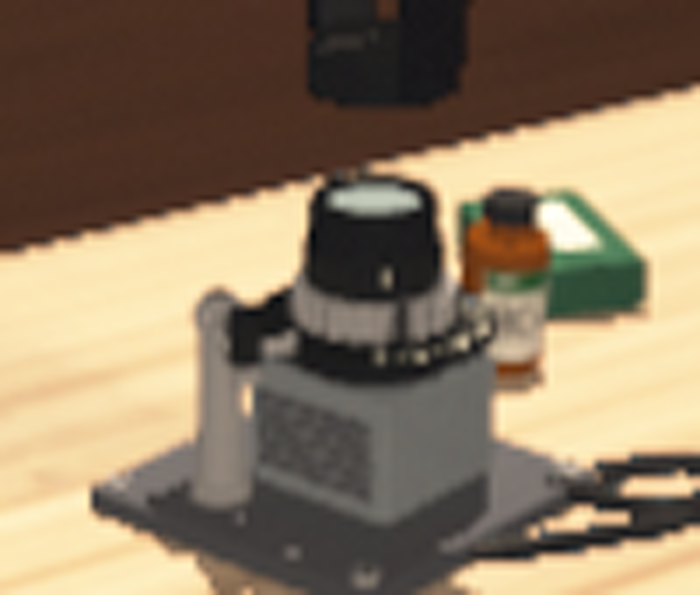

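The cap (385,60) is held clear of the lens. The focus mark (388,277) and the pointer (403,318) are unchanged.

```bash
python3 -c "
from h import *
plan([522,181,60])"
```

```text
t 4.25 pos [ 485.1 -103.5  157.6] open 50.3 F [ 0.2 -0.4 -0.9] jawdeg -34.6 q6 0.25
tool shift [  98.9 -130.6 -254.9]
```

Call:
{"name": "servo_tool", "arguments": {"steps": "0 -15 -30 0 0 0 35; 0 -20 -39 0 0 0 35; 0 -20 -39 0 0 0 35; 0 -20 -39 0 0 0 35; 0 -20 -39 0 0 0 35; 10 -20 -39 0 0 0 35; 20 -10 -20 0 0 0 35; 20 0 0 0 0 0 35"}}

```text
t: 5.05
eef_pos: [521.3, 179.4, 106.3]
tcp_rot: [-2.177, 1.565, 1.928]
ft_force: [0.1, -0.4, -1.6]
opening: 0.528
```

```bash
python3 -c "
from h import *
plan([522,181,60])"
```

```text
t 5.05 pos [521.3 179.4 106.3] open 50.2 F [ 0.1 -0.4 -1.6] jawdeg -34.8 q6 0.81
tool shift [46.4 -0.1 -1.6]
```

Lower to about 46, then check with the side camera.

Call:
{"name": "servo_tool", "arguments": {"steps": "20 0 -1 0 0 0 35; 20 0 0 0 0 0 35; 10 0 0 0 0 0 35; 3 0 0 0 0 0 35; 0 0 0 0 0 0 35; 0 0 0 0 0 0 35; 0 0 0 0 0 0 35; 0 0 0 0 0 0 35"}}

```text
t: 5.85
eef_pos: [519.4, 181.6, 49.1]
tcp_rot: [-1.547, 1.562, 2.56]
ft_force: [0.2, -0.8, -0.2]
opening: 0.526
```

```bash
python3 -c "
from h import *
plan([522,181,41])
for n in('side',):
    p,d=read_camera(n);a=(215,315,180,310)
    cv2.imwrite(f'pics/{n}3.png',cv2.resize(p[a[0]:a[1],a[2]:a[3]],None,fx=6,fy=6,interpolation=2))"
```

```text
t 5.85 pos [519.4 181.6  49.1] open 50.0 F [ 0.2 -0.8 -0.2] jawdeg -34.7 q6 0.81
tool shift [ 8.1  2.5 -1. ]
```

View pics/side3.png

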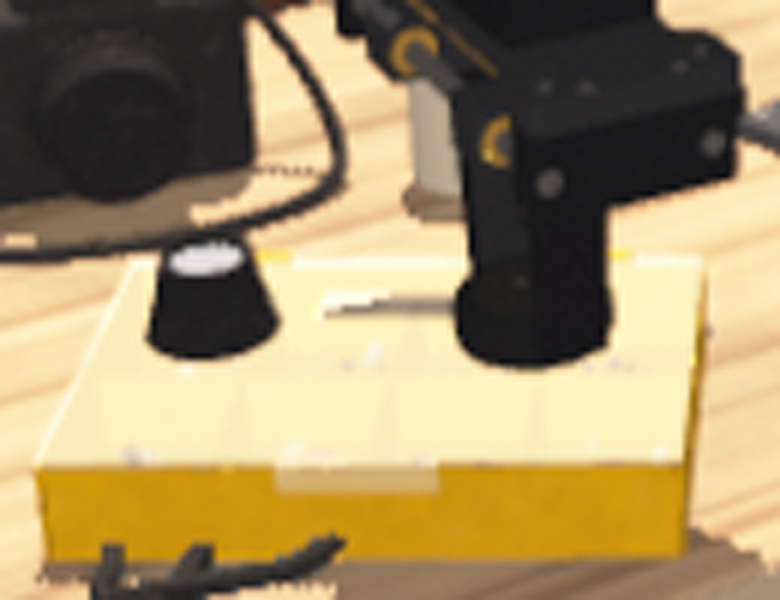

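The cap (532,330) hangs a few mm over the lid's free half, well clear of the loupe (210,310). Lowering.

Call:
{"name": "servo_tool", "arguments": {"steps": "3 0 0 0 0 0 35; 2 0 0 0 0 0 35; 0 0 0 0 0 0 35; 1 0 0 0 0 0 35; 0 0 0 0 0 0 35; 0 0 0 0 0 0 35; 0 0 0 0 0 0 35; 0 0 0 0 0 0 35"}}

```text
t: 6.7
eef_pos: [519.6, 181.6, 43.2]
tcp_rot: [-1.649, 1.563, 2.458]
ft_force: [-0.9, -0.2, -0.2]
opening: 0.527
```

Call:
{"name": "servo_tool", "arguments": {"steps": "1 0 0 0 0 0 35; 0 0 0 0 0 0 35; 0 0 0 0 0 0 35; 0 0 0 0 0 0 35; 0 0 0 0 0 0 35; 0 0 0 0 0 0 35; 0 0 0 0 0 0 35; 0 0 0 0 0 0 35"}}

```text
t: 7.5
eef_pos: [519.7, 181.7, 42.2]
tcp_rot: [-1.666, 1.563, 2.441]
ft_force: [-0.1, 0.5, -0.9]
opening: 0.528
```

Call:
{"name": "servo_tool", "arguments": {"steps": "1 0 0 0 0 0 35; 0 0 0 0 0 0 35; 1 0 0 0 0 0 35; 0 0 0 0 0 0 35; 0 0 0 0 0 0 35; 0 0 0 0 0 0 35; 0 0 0 0 0 0 35; 0 0 0 0 0 0 35"}}

```text
t: 8.3
eef_pos: [519.8, 181.7, 40.6]
tcp_rot: [-1.728, 1.563, 2.38]
ft_force: [0.1, 0.5, 1.5]
opening: 0.529
```

Call:
{"name": "servo_tool", "arguments": {"steps": "1 0 0 0 0 0 35; 0 0 0 0 0 0 35; 0 0 0 0 0 0 35; 0 0 0 0 0 0 35; 0 0 0 0 0 0 35; 0 0 0 0 0 0 35; 0 0 0 0 0 0 35; 0 0 0 0 0 0 35"}}

```text
t: 9.1
eef_pos: [519.9, 181.7, 40.6]
tcp_rot: [-1.803, 1.564, 2.304]
ft_force: [-1.0, 0.1, 2.1]
opening: 0.525
```

Position stalled at z = 40.6, so there is contact. Releasing and rising.

Call:
{"name": "servo_tool", "arguments": {"steps": "0 0 0 0 0 0 54; 0 0 0 0 0 0 60; 0 0 0 0 0 0 70; -5 0 0 0 0 0 75; -20 0 0 0 0 0 75; -35 0 0 0 0 0 75; -35 0 0 0 0 0 75; -20 0 0 0 0 0 75"}}

```text
t: 9.9
eef_pos: [519.1, 180.7, 157.2]
tcp_rot: [-1.279, 1.559, 2.828]
ft_force: [-0.2, 0.4, 0.4]
opening: 0.793
```

```bash
python3 -c "
from h import *
plan(c2w([0,0,130]),YAW+np.radians(-45))
p,d=read_camera('side');a=(215,315,180,310)
cv2.imwrite(f'pics/side4.png',cv2.resize(p[a[0]:a[1],a[2]:a[3]],None,fx=6,fy=6,interpolation=2))"
```

```text
t 9.9 pos [519.1 180.7 157.2] open 75.4 F [-0.2  0.4  0.4] jawdeg -34.7 q6 0.81
tool shift [ 26.5 134.3 252.9]
turn [0.438 0.006 0.011]
```

View pics/side4.png

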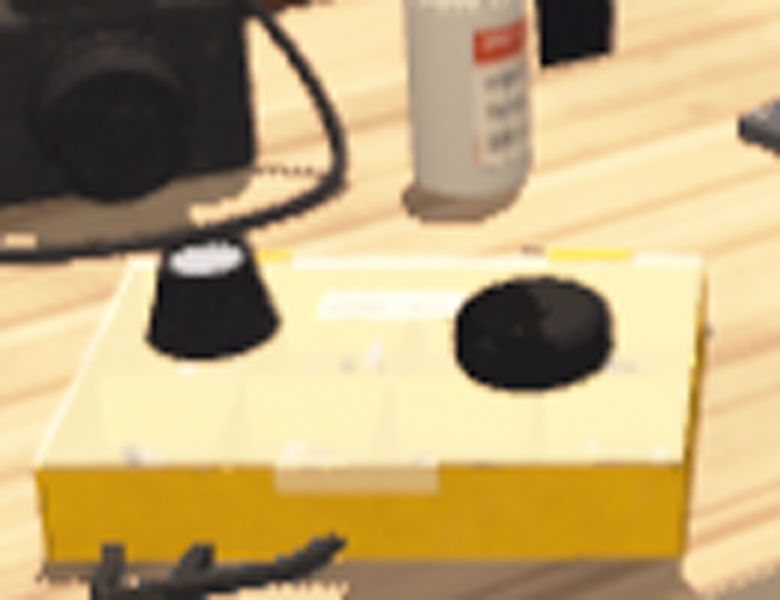

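The cap (532,335) lies flat, closed side up, on the lid. Now I check the bare lens from the top and the pointer from the side.

```bash
python3 -c "
from h import *
p,d=read_camera('top');cv2.imwrite('pics/top5full.png',p);np.save('top5.npy',d)
cv2.imwrite('pics/top5.png',cv2.resize(p[180:240,310:380],None,fx=9,fy=9,interpolation=2))
p,d=read_camera('side');cv2.imwrite('pics/side5.png',cv2.resize(p[185:240,310:375],None,fx=10,fy=10,interpolation=2))"
```

```text
(no output)
```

View pics/top5.png

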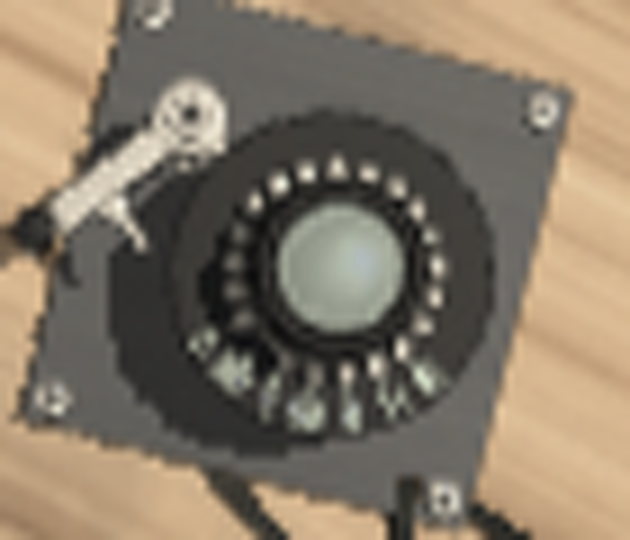

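View pics/side5.png

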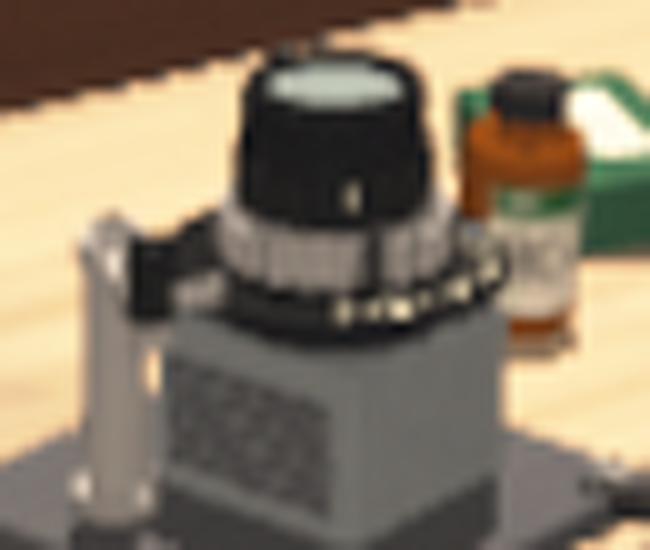

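```bash
python3 -c "
from h import *
px=np.array([(256,203),(280,183),(308,172),(338,165),(369,173),(397,188),(418,211),(433,237),(438,267),(436,297),(424,325),(402,350),(376,366),(345,372),(313,374),(240,318),(233,290),(237,262),(241,229)])/9+[310-.44,180-.44]
w=ray('top',px,84)[:,:2]
A=np.c_[2*w,np.ones(len(w))];s=np.linalg.lstsq(A,(w**2).sum(1),rcond=None)[0];r=np.sqrt(s[2]+s[0]**2+s[1]**2);print(s[:2],r,np.hypot(*(w-s[:2]).T)-r)
px=np.array([341,266])/9+[310-.44,180-.44];print(ray('top',px,113))
g=ray('top',np.array([[262,342]])/9+[310-.44,180-.44],84)[0,:2]-s[:2];print(np.arctan2(g[1],g[0])-YAW-np.pi)
"
```

```text
[ 487.44356959 -103.82640636] 26.78485256844447 [ 0.18408474  0.05854456 -0.23664172  0.66382104  0.07016375  0.03264057
 -0.29180182  0.02388584 -0.1728081   0.12129369  0.06700944 -0.04811448
 -0.04282397 -0.50496797  0.52992184  0.7412938   0.14039567 -1.27149821
 -0.12818604]
[[ 487.5821542  -103.70056083  113.        ]]
-0.5615239562712802
```

```bash
sed -i 's/485.4,-103.6,0/486.4,-103.8,0/' h.py; rm -f top5.npy
```

Call:
{"name": "servo_tool", "arguments": {"steps": "0 15 30 0 0 0 72; 0 20 39 0 0 0 72; 0 20 39 0 0 0 72; 0 20 39 0 0 0 72; 0 20 39 0 0 0 72; 0 20 39 0 0 0 72; 0 3 6 0.14 0 0 72; 0 0 0 0.14 0 0 72"}}

```text
t: 10.85
eef_pos: [479.4, -85.0, 146.3]
tcp_rot: [-0.938, 1.546, 2.888]
ft_force: [0.3, -0.3, -0.1]
opening: 0.756
```

```bash
python3 -c "
from h import *
plan(c2w([0,0,120]),YAW+np.radians(-45))"
```

```text
t 10.85 pos [479.4 -85.  146.3] open 71.9 F [ 0.3 -0.3 -0.1] jawdeg -50.8 q6 0.58
tool shift [26.  19.5  6.1]
turn [0.157 0.016 0.018]
```

Call:
{"name": "servo_tool", "arguments": {"steps": "0 12 4 0.1 0.01 0.01 72; 0 7 2 0.05 0 0 72; 5 0 0 0 0 0 72; 5 0 0 0 0 0 72; 0 0 0 0 0 0 72; 0 0 0 0 0 0 72; 0 0 0 0 0 0 72; 0 0 0 0 0 0 72"}}

```text
t: 11.65
eef_pos: [482.8, -103.2, 129.5]
tcp_rot: [-0.906, 1.55, 2.763]
ft_force: [-0.5, -0.5, -0.2]
opening: 0.756
```

```bash
python3 -c "
from h import *
plan(c2w([0,0,74]),YAW+np.radians(-45))"
```

```text
t 11.65 pos [ 482.8 -103.2  129.5] open 71.9 F [-0.5 -0.5 -0.2] jawdeg -59.8 q6 0.7
tool shift [55.5  3.2 -3.5]
turn [0.    0.013 0.016]
```

Call:
{"name": "servo_tool", "arguments": {"steps": "0 3 -3 0 0.02 0.025 72; 0 0 0 0 0 0 72; 0 0 0 0 0 0 72; 10 0 0 0 0 0 72; 10 0 0 0 0 0 72; 5 0 0 0 0 0 72; 0 0 0 0 0 0 72; 0 0 0 0 0 0 72"}}

```text
t: 12.45
eef_pos: [487.0, -104.0, 102.1]
tcp_rot: [2.264, 1.561, -0.349]
ft_force: [-0.1, 0.2, 0.9]
opening: 0.756
```

```bash
python3 -c "
from h import *
plan(c2w([0,0,74]),YAW+np.radians(-45))"
```

```text
t 12.45 pos [ 487.  -104.   102.1] open 71.9 F [-0.1  0.2  0.9] jawdeg -59.7 q6 0.7
tool shift [28.1 -0.7  0.6]
turn [ 0.001 -0.006 -0.008]
```

Call:
{"name": "servo_tool", "arguments": {"steps": "8 -0.5 0.5 0 -0.004 -0.005 72; 8 0 0 0 0 0 72; 4 0 0 0 0 0 72; 0 0 0 0 0 0 72; 3 0 0 0 0 0 72; 0 0 0 0 0 0 72; 0 0 0 0 0 0 72; 0 0 0 0 0 0 72"}}

```text
t: 13.25
eef_pos: [486.7, -104.0, 77.3]
tcp_rot: [2.301, 1.567, -0.312]
ft_force: [-0.2, 0.1, 0.0]
opening: 0.758
```

```bash
python3 -c "
from h import *
plan(c2w([0,0,74]),YAW+np.radians(-45))
p,d=read_camera('side');cv2.imwrite('pics/side6.png',cv2.resize(p[175:240,300:385],None,fx=9,fy=9,interpolation=2))"
```

```text
t 13.25 pos [ 486.7 -104.    77.3] open 72.1 F [-0.2  0.1  0. ] jawdeg -59.7 q6 0.7
tool shift [ 3.3 -0.3  0.2]
turn [ 0.001 -0.002 -0.003]
```

View pics/side6.png

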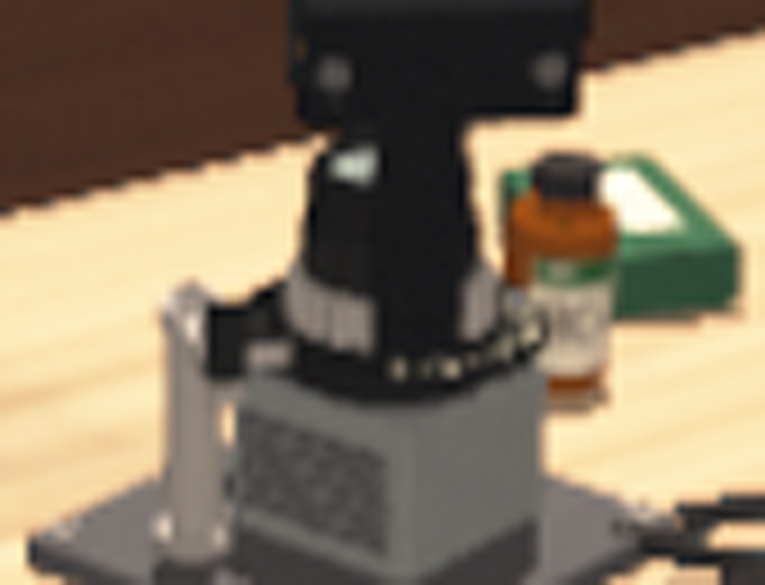

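The fingers straddle the ring (front finger at (415,330)), with the tips just above the scale. I'm going down 2 mm and closing gently.

Call:
{"name": "servo_tool", "arguments": {"steps": "1.8 0 0 0 0 0 66; 0 0 0 0 0 0 64; 0 0 0 0 0 0 62; 0 0 0 0 0 0 60; 0 0 0 0 0 0 58; 0 0 0 0 0 0 56; 0 0 0 0 0 0 50; 0 0 0 0 0 0 50"}}

```text
t: 14.1
eef_pos: [487.1, -104.4, 75.7]
tcp_rot: [2.25, 1.566, -0.364]
ft_force: [0.4, -0.6, 0.3]
opening: 0.587
```

```bash
python3 -c "
from h import *
plan(c2w([0,0,74]),YAW+np.radians(-45+51.4))
print(sensors.state()['moment'])"
```

```text
t 14.1 pos [ 487.1 -104.4   75.7] open 55.8 F [ 0.4 -0.6  0.3] jawdeg -59.7 q6 0.7
tool shift [ 1.7 -0.9  0.3]
turn [-0.896 -0.001 -0.005]
[-0.02245269 -0.07252542  0.04300471]
```

Call:
{"name": "servo_tool", "arguments": {"steps": "0 0 0 -0.08 0 0 40; 0 0 0 -0.1 0 0 40; 0 0 0 -0.1 0 0 40; 0 0 0 -0.1 0 0 40; 0 0 0 -0.1 0 0 40; 0 0 0 0 0 0 40; 0 0 0 0 0 0 40; 0 0 0 0 0 0 40"}}

```text
t: 14.9
eef_pos: [487.8, -105.1, 75.7]
tcp_rot: [1.748, 1.564, -0.374]
ft_force: [0.5, -0.8, -0.3]
opening: 0.591
```

```bash
python3 -c "
from h import *
plan(c2w([0,0,74]),YAW+np.radians(-45+51.4))
print(sensors.state()['moment'])
p,d=read_camera('side');cv2.imwrite('pics/side7.png',cv2.resize(p[175:240,300:385],None,fx=9,fy=9,interpolation=2))"
```

```text
t 14.9 pos [ 487.8 -105.1   75.7] open 56.2 F [ 0.5 -0.8 -0.3] jawdeg -31.5 q6 0.21
tool shift [ 1.7 -1.9 -0.3]
turn [-0.404  0.    -0.007]
[-0.16344282 -0.0836876   0.11882406]
```

View pics/side7.png

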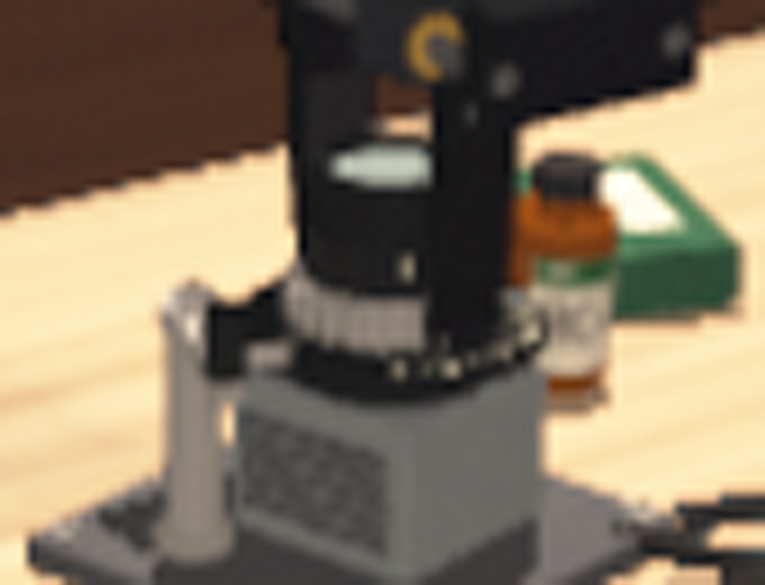

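The ring is turning with the jaws, the pointer now hidden behind the finger. The focus mark (406,268) has not moved. Continuing the remaining 0.40.

Call:
{"name": "servo_tool", "arguments": {"steps": "0 -0.7 0 -0.1 0 0 40; 0 0 0 -0.1 0 0 40; 0 0 0 -0.1 0 0 40; 0 0 0 -0.1 0 0 40; 0 0 0 0 0 0 40; 0 0 0 0 0 0 40; 0 0 0 0 0 0 40; 0 0 0 0 0 0 40"}}

```text
t: 15.75
eef_pos: [488.6, -105.3, 75.7]
tcp_rot: [1.374, 1.561, -0.349]
ft_force: [0.7, -0.6, -1.2]
opening: 0.586
```

```bash
python3 -c "
from h import *
plan(c2w([0,0,74]),YAW+np.radians(-45+51.4))
print(sensors.state()['moment'])
p,d=read_camera('side');cv2.imwrite('pics/side8.png',cv2.resize(p[175:240,300:385],None,fx=9,fy=9,interpolation=2))"
```

```text
t 15.75 pos [ 488.6 -105.3   75.7] open 55.7 F [ 0.7 -0.6 -1.2] jawdeg -8.8 q6 -0.19
tool shift [ 1.7 -2.4 -1.2]
turn [-0.006  0.002 -0.01 ]
[-0.13467747 -0.07794304  0.17640527]
```

View pics/side8.png

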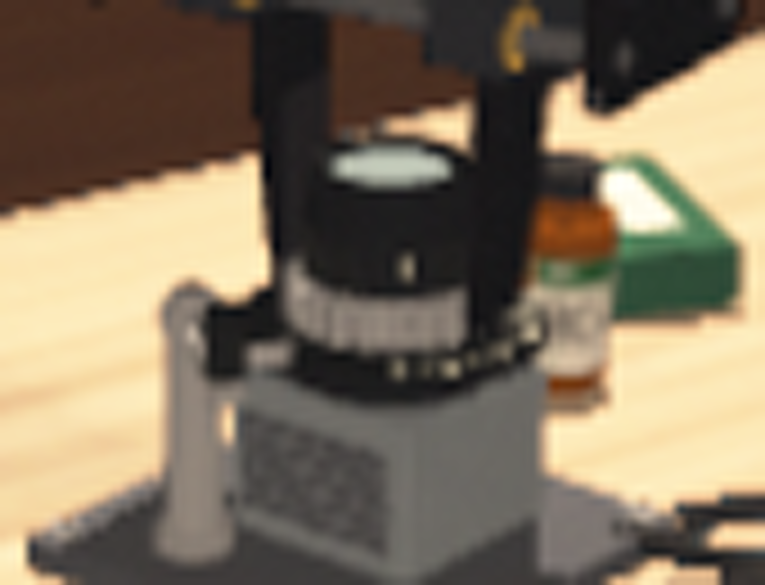

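Turned 0.89 rad in all with the focus mark unmoved. Releasing and rising.

Call:
{"name": "servo_tool", "arguments": {"steps": "0 0 0 0 0 0 60; 0 0 0 0 0 0 66; 0 0 0 0 0 0 72; 0 -1 0 0 0 0 72; -15 0 0 0 0 0 72; -25 0 0 0 0 0 72; -25 0 0 0 0 0 72; -20 0 0 0 0 0 72"}}

```text
t: 16.6
eef_pos: [484.6, -104.1, 160.8]
tcp_rot: [1.517, 1.569, -0.209]
ft_force: [0.1, 0.4, 0.5]
opening: 0.755
```

```bash
python3 -c "
from h import *
plan(c2w([0,0,150]))
print(sensors.state()['moment'])
p,d=read_camera('side');cv2.imwrite('pics/side9.png',cv2.resize(p[185:240,310:375],None,fx=10,fy=10,interpolation=2))"
```

```text
t 16.6 pos [ 484.6 -104.1  160.8] open 71.8 F [0.1 0.4 0.5] jawdeg -8.9 q6 -0.19
tool shift [10.8  1.7 -0.6]
[-0.0145973  -0.03967063  0.03396989]
```

View pics/side9.png

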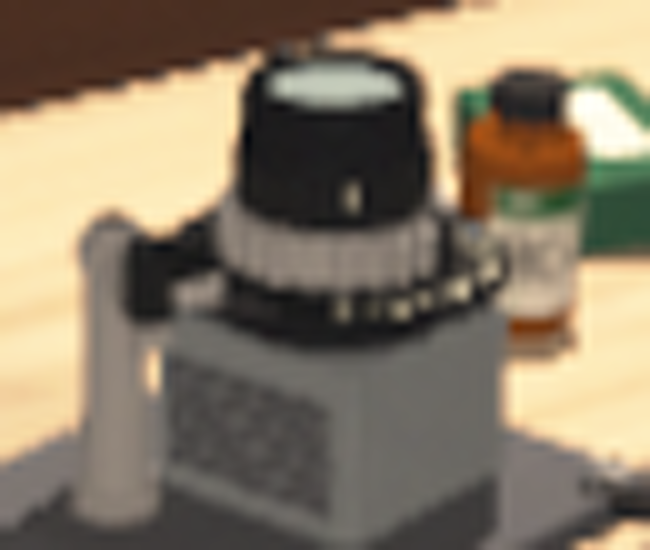

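```bash
python3 -c "
from h import *
for k in(-.524,.075,.374,.673): print(k,(proj('side',c2w([29*np.cos(np.pi+k),29*np.sin(np.pi+k),78]))-[309.55,184.55])*10)
plan(c2w([-13,105,150]),YAW)
print('knob',c2w([-8,77,0]))"
```

```text
-0.524 [[378.83048359 264.57293347]]
0.075 [[434.84772685 247.71861143]]
0.374 [[449.92404931 235.35645046]]
0.673 [[454.50119069 221.8564119 ]]
t 16.65 pos [ 485.6 -104.4  163.4] open 72.2 F [ 0.1 -0.2  3. ] jawdeg -8.9 q6 -0.19
tool shift [  13.3   -1.6 -106.5]
turn [ 0.102  0.    -0.006]
knob [498.3111213  -27.30735206   0.        ]
```

Call:
{"name": "servo_tool", "arguments": {"steps": "0 0 -30 0.05 0 0 30; 0 0 -35 0.05 0 0 5; 0 -2 -35 0 0 0 0; 0 0 -4 0 0 0 0; 0 0 0 0 0 0 0; 0 0 0 0 0 0 0; 0 0 0 0 0 0 0; 0 0 0 0 0 0 0"}}

```text
t: 17.45
eef_pos: [505.5, -1.5, 163.1]
tcp_rot: [1.502, 1.563, -0.333]
ft_force: [0.4, 0.4, 0.4]
opening: 0.138
```

```bash
python3 -c "
from h import *
plan(c2w([-13,105,86]),YAW)
p,d=read_camera('top');cv2.imwrite('pics/top10.png',cv2.resize(p[170:250,290:390],None,fx=7,fy=7,interpolation=2))"
```

```text
t 17.45 pos [505.5  -1.5 163.1] open 13.2 F [0.4 0.4 0.4] jawdeg -15.1 q6 0.13
tool shift [77.1 -6.  -1.2]
turn [-0.006  0.001 -0.008]
```

View pics/top10.png

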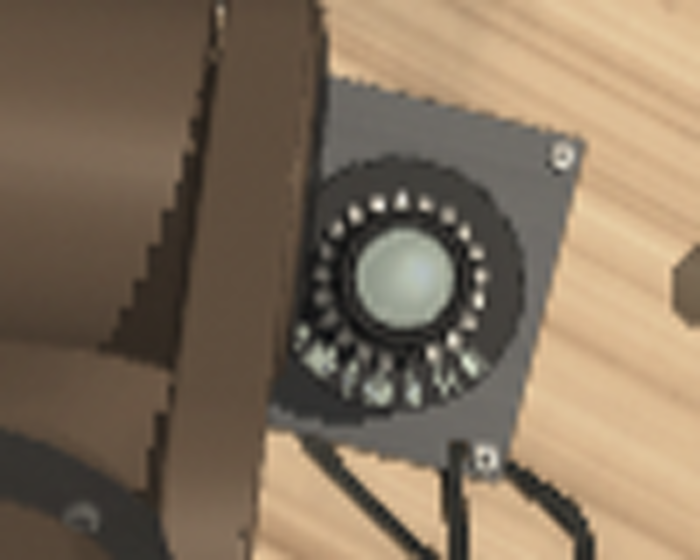

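The gap in the bright lobes, the black line, sits at (408,360) about the centre (401,279), which is about 0.35 rad past -x, so it is at 8. Now I go down outside the lever's knob.

Call:
{"name": "servo_tool", "arguments": {"steps": "20 -6 -1 0 0 0 0; 25 0 0 0 0 0 0; 20 0 0 0 0 0 0; 5 0 0 0 0 0 0; 0 0 0 0 0 0 0; 0 0 0 0 0 0 0; 0 0 0 0 0 0 0; 0 0 0 0 0 0 0"}}

```text
t: 18.3
eef_pos: [502.1, -2.3, 94.0]
tcp_rot: [1.575, 1.557, -0.264]
ft_force: [1.0, -0.5, -0.1]
opening: 0.006
```

```bash
python3 -c "
from h import *
plan(c2w([-13,95,86]),YAW)
print(w2c(pose()[0]))
p,d=read_camera('side');cv2.imwrite('pics/side11.png',cv2.resize(p[165:250,290:390],None,fx=7,fy=7,interpolation=2))"
```

```text
t 18.3 pos [502.1  -2.3  94. ] open 0.6 F [ 1.  -0.5 -0.1] jawdeg -15.4 q6 0.14
tool shift [ 8.  -2.3  7.2]
turn [-0.01   0.    -0.014]
[-10.77068802 102.1775122   94.00497306]
```

View pics/side11.png

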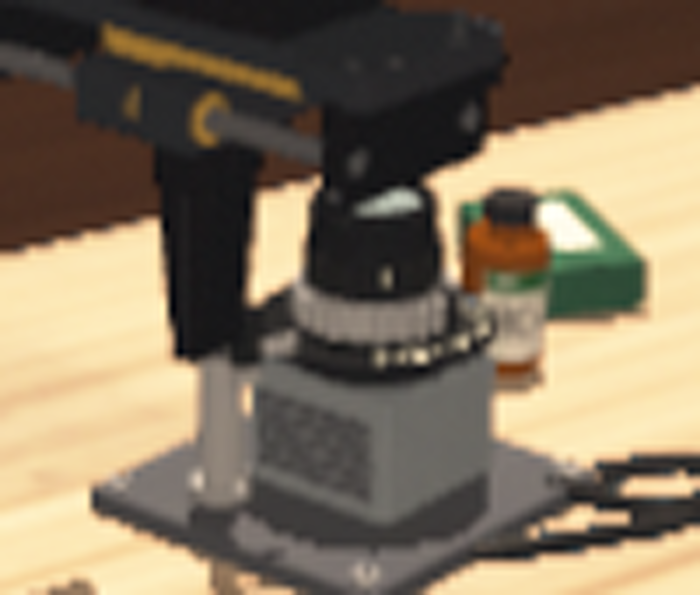

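The shut fingers (212,270) stand outside the knob (260,340). Lowering to about 87 and pushing in.

Call:
{"name": "servo_tool", "arguments": {"steps": "6.5 -2.5 0 0 0 -0.01 0; 0 0 0 0 0 0 0; 0 0 5 0 0 0 0; 0 0 5 0 0 0 0; 0 0 5 0 0 0 0; 0 0 5 0 0 0 0; 0 0 5 0 0 0 0; 0 0 0 0 0 0 0"}}

```text
t: 19.15
eef_pos: [487.7, -24.4, 86.6]
tcp_rot: [-1.873, 1.562, 2.57]
ft_force: [-0.1, 0.2, 0.1]
opening: 0.004
```

```bash
python3 -c "
from h import *
plan(c2w([-14,62,86]),YAW)
print(w2c(pose()[0]),Rc.T@pose()[2]['ft_force'])"
```

```text
t 19.15 pos [487.7 -24.4  86.6] open 0.3 F [-0.1  0.2  0.1] jawdeg -15.4 q6 0.08
tool shift [ 0.5  5.2 15. ]
turn [-0.011 -0.003  0.008]
[-19.03769786  77.08736427  86.61605923] [-0.124268    0.12731758  0.10811602]
```

```bash
python3 -c "
from h import *
p,d=read_camera('side');cv2.imwrite('pics/side12.png',cv2.resize(p[165:250,290:390],None,fx=7,fy=7,interpolation=2))"
```

```text
(no output)
```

View pics/side12.png

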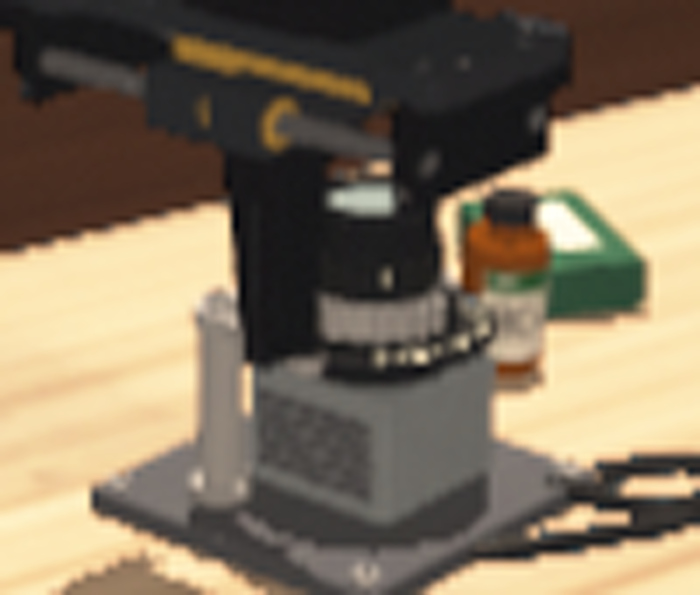

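The fingers (280,270) hide the knob, and nothing shows outside them. Continuing the push in small steps, easing back along tool y.

Call:
{"name": "servo_tool", "arguments": {"steps": "0 2 3 0 0 0 0; 0 1 3 0 0 0 0; 0 0 3 0 0 0 0; 0 0 0 0 0 0 0; 0 0 0 0 0 0 0; 0 0 0 0 0 0 0; 0 0 0 0 0 0 0; 0 0 0 0 0 0 0"}}

```text
t: 20.0
eef_pos: [487.9, -34.3, 86.5]
tcp_rot: [-1.834, 1.561, 2.61]
ft_force: [-0.9, 1.5, -0.1]
opening: 0.005
```

```bash
python3 -c "
from h import *
plan(c2w([-14,62,86]),YAW)
print(w2c(pose()[0]),Rc.T@pose()[2]['ft_force'])"
```

```text
t 20.0 pos [487.9 -34.3  86.5] open 0.5 F [-0.9  1.5 -0.1] jawdeg -15.4 q6 0.06
tool shift [0.4 2.4 5.6]
turn [-0.011 -0.003  0.009]
[-16.31271223  67.60275956  86.46880983] [-1.2660705   1.19428182 -0.10875612]
```

Call:
{"name": "servo_tool", "arguments": {"steps": "0 0 2 0 0 0 0; 0 0 0 0 0 0 0; 0 0 2 0 0 0 0; 0 0 0 0 0 0 0; 0 0 0 0 0 0 0; 0 0 0 0 0 0 0; 0 0 0 0 0 0 0; 0 0 0 0 0 0 0"}}

```text
t: 20.8
eef_pos: [486.6, -37.9, 86.4]
tcp_rot: [-1.918, 1.56, 2.525]
ft_force: [-2.5, 3.5, 0.3]
opening: 0.008
```

```bash
python3 -c "
from h import *
print(w2c(pose()[0]),Rc.T@pose()[2]['ft_force'])"
```

```text
[-16.65695888  63.79701438  86.44435929] [-3.32755481  2.76998521  0.3413713 ]
```

Call:
{"name": "servo_tool", "arguments": {"steps": "0 0 2 0 0 0 0; 0 0 0 0 0 0 0; 0 0 1 0 0 0 0; 0 0 0 0 0 0 0; 0 0 0 0 0 0 0; 0 0 0 0 0 0 0; 0 0 0 0 0 0 0; 0 0 0 0 0 0 0"}}

```text
t: 21.6
eef_pos: [486.6, -37.8, 86.5]
tcp_rot: [-2.299, 1.559, 2.143]
ft_force: [-0.6, 4.4, 1.4]
opening: 0.004
```

```bash
python3 -c "
from h import *
print(w2c(pose()[0]),Rc.T@pose()[2]['ft_force'])"
```

```text
[-16.64814824  63.82448007  86.48997772] [-1.73003832  4.04704809  1.36191133]
```

Call:
{"name": "servo_tool", "arguments": {"steps": "0 0 4 0 0 0 0; 0 0 0 0 0 0 0; 0 0 5 0 0 0 0; 0 0 5 0 0 0 0; 0 0 5 0 0 0 0; 0 0 5 0 0 0 0; 0 0 5 0 0 0 0; 0 0 5 0 0 0 0"}}

```text
t: 22.4
eef_pos: [485.5, -41.9, 87.1]
tcp_rot: [-3.061, 1.519, 1.361]
ft_force: [15.6, 56.1, -0.7]
opening: 0.003
```

```bash
python3 -c "
from h import *
print(w2c(pose()[0]),Rc.T@pose()[2]['ft_force'])
p,d=read_camera('side');cv2.imwrite('pics/side13.png',cv2.resize(p[165:250,290:390],None,fx=7,fy=7,interpolation=2))"
```

```text
[-16.68131255  59.63059372  87.08723141] [ 0.75190178 58.23302605 -0.71904873]
```

View pics/side13.png

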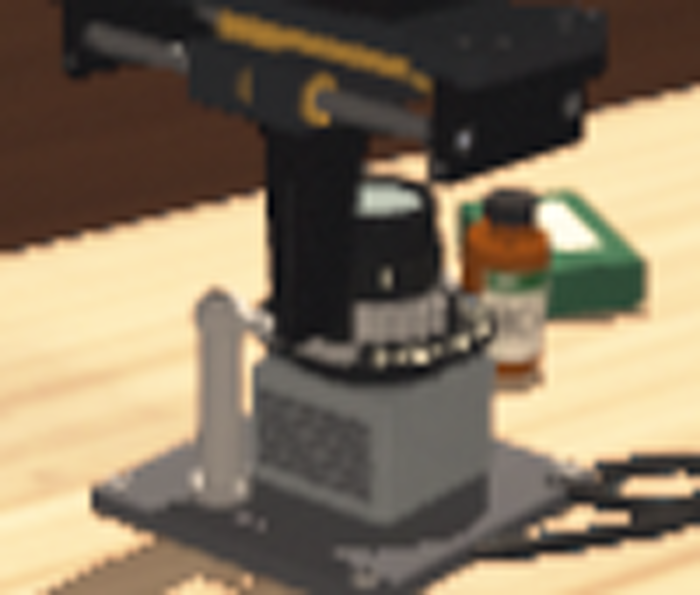

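The push ended on a firm stop: 58 N at y = 59.6, where home would be about 61. Backing off and rising to look.

Call:
{"name": "servo_tool", "arguments": {"steps": "0 0 -3 0 0 0 0; 0 0 -8 0 0 0 0; 0 0 -15 0 0 0 0; -20 0 -15 0 0 0 0; -30 0 -15 0 0 0 0; -30 0 -25 0 0 0 0; 0 0 -35 0 0 0 0; 0 0 -40 0 0 0 0"}}

```text
t: 23.25
eef_pos: [533.7, 105.0, 179.7]
tcp_rot: [3.074, 1.519, 1.208]
ft_force: [0.1, -1.2, -0.6]
opening: 0.005
```

Call:
{"name": "servo_tool", "arguments": {"steps": "0 0 -40 0 0 0 0; 0 0 -40 0 0 0 0; 0 0 -30 0 0 0 0; 0 0 0 0 0 0 0; 0 0 0 0 0 0 0; 0 0 0 0 0 0 0; 0 0 0 0 0 0 0; 0 0 0 0 0 0 0"}}

```text
t: 24.05
eef_pos: [569.5, 213.6, 187.2]
tcp_rot: [2.907, 1.519, 1.041]
ft_force: [-0.7, 0.5, 0.0]
opening: 0.005
```

```bash
python3 -c "
from h import *
print(pose()[0])
p,d=read_camera('side');cv2.imwrite('pics/side14.png',cv2.resize(p[165:250,290:390],None,fx=7,fy=7,interpolation=2))
p,d=read_camera('top');cv2.imwrite('pics/top14.png',cv2.resize(p[180:240,310:380],None,fx=9,fy=9,interpolation=2));np.save('top14.npy',d);cv2.imwrite('pics/top14f.png',p)
print((proj('top',c2w([-20,46,100]))-[309.55,179.55])*9,(proj('top',c2w([30,46,86]))-[309.55,179.55])*9)
Z=cloud('top',d)
"
```

```text
[569.51467654 213.59179585 187.19186641]
[[144.49561165 306.23031152]] [[189.97537727 120.1049428 ]]
```

View pics/side14.png

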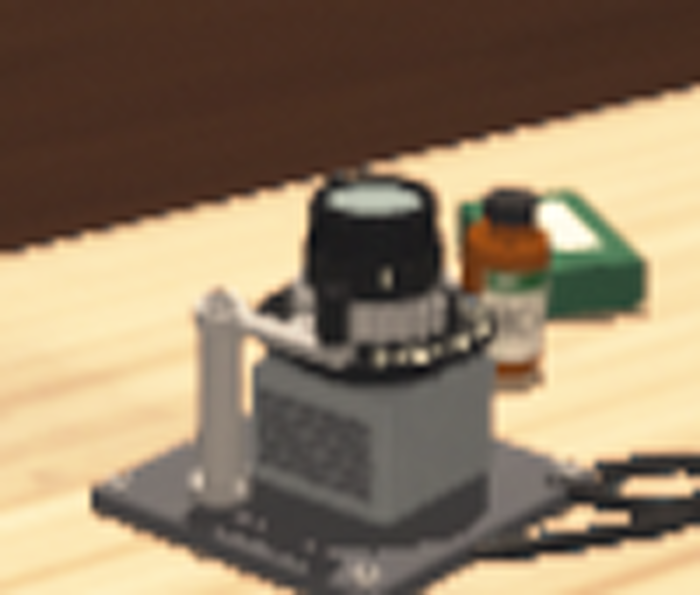

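View pics/top14.png

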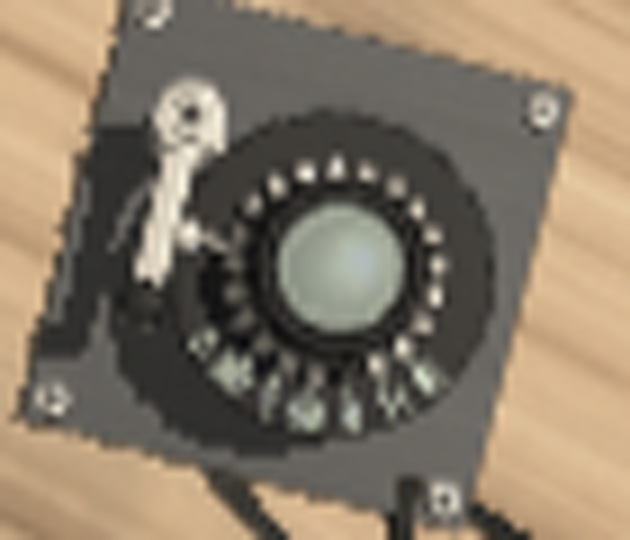

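```bash
python3 -c "
from h import *
d=np.load('top14.npy');P=cloud('top',d);Z=P[...,2]
def blob(lo,hi,cx,cy,r,z):
    v,u=np.mgrid[:400,:640];m=(np.hypot(u-cx,v-cy)<r)&(Z>lo)&(Z<hi);w=ray('top',[u[m].mean(),v[m].mean()],z)[0];print(m.sum(),w.round(1),w2c(w).round(1));return w
a=blob(80,92,330.6,192,6,86);b=blob(92,108,325.7,213.3,5,100)
e=w2c(a)-w2c(b);print(np.hypot(*e[:2]),'angle vs home',np.arctan2(-e[1],e[0]))
p=cv2.imread('pics/top14f.png');print(p.shape)
"
```

```text
51 [527.4 -66.7  86. ] [30.1 46.3 86. ]
21 [479.8 -53.3 100. ] [-19.3  47.2 100. ]
49.41625222520475 angle vs home 0.01737782640577418
(400, 640, 3)
```

Lever angle measured about 0.017 ± 0.02, so it is home (a lobe stop would show about 0.1). The pointer gap is still at 8 (345,372), and the focus mark at (387,277) is unchanged. Last check of the cap and the arm's clearance.

```bash
python3 -c "
from h import *
p,d=read_camera('side');cv2.imwrite('pics/side15.png',p)
P=cloud('side',d);m=(P[...,2]>50)&(P[...,2]<57)&(np.hypot(P[...,0]-520,P[...,1]-182)<32);print(m.sum(),P[m].mean(0))"
```

```text
262 [517.31053738 184.31492517  51.61696271]
```

View pics/side15.png

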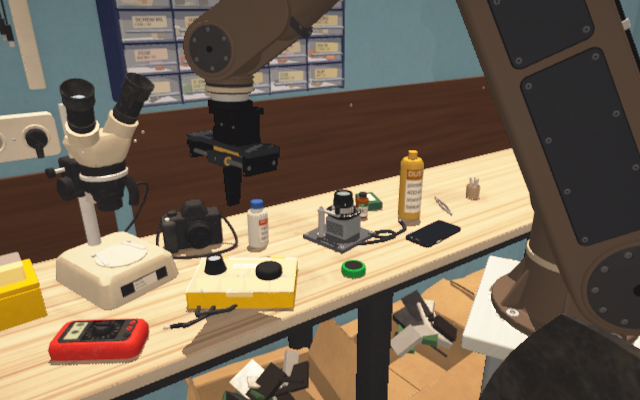

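The cap (268,270) lies flat on the lid, the loupe (215,265) is in place, and the arm is clear of everything. Handing in.

```bash
python3 -c "
from cell import order
print(order.job_done())"
```

```text
the job is handed in; nothing more can be done
None
```

I took the cap off, turned the aperture ring from 2.8 to 8, swung the lock lever home and handed the job in at about 24 s. No verdict was reported.

- **Cap:** it was lifted straight up and set open side down on the free half of the organiser's lid. It shows flat in the last side picture, about 45 mm from the lid's middle.
- **Ring:** the top picture puts the black line about 0.35 rad past -x, where 8 is 0.374. It was still there after the lever was pushed. The side picture was less clear: its column fitted 8, while its row fell between 5.6 and 8.
- **Focus mark:** it moved no more than the pixel accuracy in the side pictures.
- **Lever:** the push ended on a firm stop. The final push reached 58 N on the fingers, more than the few newtons needed. The measured angle is 0.017 rad, with an uncertainty of about 0.02. That rules out a lobe stop at about 0.1, but alone does not fully prove it is below 0.035.
- **Clearance:** the arm stands about 190 mm up, touching nothing. The loupe, flux bottle and bit box look unmoved.
- **Disagreements:** the two cameras differed by about 2 mm on the lens axis, so I used a value between them.

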